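# Clamp a die-cast box in the bench fixture with the eccentric knob

## Task

Put the die-cast aluminium box lid-up into the clamping fixture, long side along the fence and pushed up against the fence and the side stop, and let it go. Then turn the eccentric knob clockwise until its lobe bears firmly on the box, with roughly 15 N - enough that the box cannot shift, but never forced, or it dents the casting. Leave it clamped and square against the stops, and leave everything else on the bench alone.

Things in the scene. Friction and masses are not known exactly. Their poses are not given: they have to be found in the camera images.
- box_centre (a point): Centre of the loose die-cast aluminium box: plain closed box, 50 mm along its x, 64 mm along its y, 30 mm high (z up), four lid screws on top, about 0.25 kg. This point is 15 mm above its underside. It stands lid up at one of three spots left of the fixture; a finned heat sink and a small transformer of like size stand at the other two.
- fixture: Clamping fixture fixed to the bench: aluminium plate 190 x 160 x 12 mm (x, y, z), origin at the centre of its underside, x roughly away from the robot. It carries a fence at the far side, a side stop at the right and, nearer the robot, an eccentric knob on an upright axis at x = -25 mm, y = 0. Nothing but the knob stands over 18 mm above the plate.
- seat (a point): Where the centre of the box belongs when seated (fixture x = 20, y = 0, 27 mm above the bench, axes as the fixture's), lid up, box x along fixture x either way round. True x depends on how the fence is set: up to 2.5 mm to either side; set down 5 mm nearer the knob it clears both whatever the setting. Above 12 mm over the plate nothing stands beside the box's two short ends (its y ends).
- stop_face (a point): Middle of the side stop's face that locates the box's right-hand short end: fixture x = 17.5, y = -32 mm; the face looks to fixture +y. The stop is a fixed steel block 34 mm along x, 16 mm along y (from the face to -y), 12 mm high over the plate.
- fence_slots (a point): Nominal middle of the fence's face (looks to fixture -x, at x = 45 mm). The fence is a steel bar 110 mm long (y), 16 mm wide, 12 mm high over the plate (screw heads 18 mm), square to x and fixed, but set in slots: its true face lies anywhere up to 2.5 mm before or behind this point, which is not measured - feel for it.
- knob_bar (a point): Centre of the knob's bar grip, on the knob's axis, 58 mm above the bench. The bar is black plastic, 42 mm long, 12 mm wide, 20 mm high (36 to 56 mm over the plate, all above the seated box's top); below it an 18 mm hub stands on the eccentric disc. The bar lies along this point's y axis; the lobe points to its -x.
- cam (a joint): Knob angle, 0 to 3 rad, growing clockwise from above; starts at 0 to 0.35. A 40 mm disc set 8 mm off the axis: lobe away from the box at 0, reach towards the box 20 - 8 cos(angle) mm. Meets a box on the fence at 1.25 to 1.9 rad. Free turning takes 0.06 N m; then about 0.03 N m more per newton left on the box when let go. 0.1 rad adds 10 to 15 N. Stays where left. 40 N dents the box.
- heat_sink: Bystander: loose finned aluminium heat sink 42 x 60 x 32 mm; origin at the centre of its underside.
- transformer: Bystander: loose small mains transformer 48 x 48 x 44 mm, steel core with wound coil; origin at the centre of its underside.
- spool: Bystander: solder spool standing on its flange, 60 mm diameter, 40 mm high; origin at the centre of its underside.
- meter: Bystander: multimeter lying on its back, 150 x 75 x 40 mm; origin at the centre of its underside.
- driver: Bystander: screwdriver 190 mm long, lying; origin under its middle.
- cleaner: Bystander: bottle 56 mm diameter, 130 mm high; origin at the centre of its underside.
- parts_tray: Bystander: divided small-parts tray 120 x 170 x 30 mm; origin at the centre of its underside.
- hex_key: Bystander: small hex key, 60 mm long and 5 mm thick, lying flat on the fixture's plate behind the knob, clear of the box's place; origin under the middle of its long leg.
There are look-alikes about, which are no part of the job. Leave any yellow look-alike of the fixture alone. What is shaped like the part that bears box_centre but red is not meant.

How it is judged:
By the outcome, as a careful person would: the job done as asked, in the order asked, and still so for the second after the job is handed in, with the robot touching nothing.
It also fails if it takes over 72 s, if anything falls off the work surface, if the arm or the gripper's body presses on something with over 40 N, if the wrist force passes 120 N, or if a joint passes its speed limit or range.

## Robot

A 6-joint arm with a two-finger parallel gripper is mounted at the origin on the work surface. World frame = base frame: x ahead of the robot, y to its left, z up, the work surface at z = 0. Lengths are in m, angles in rad, forces in N, time in s.
With the tool pointing down it reaches from about 0.4 to 0.925 m from the base axis. Payload 12.5 kg.
Tool frame: the origin (TCP) lies on the centre line of the jaws, within the pads' length; the fingertips stand 25 mm ahead of it and the grasp point (between the pads) lies 6 mm ahead of it; z points along the fingers, y is the line along which they close (so a half turn about z gives the same grasp; the last joint's range is limited). The gripper opens to 95 mm and grips with 3 to 60 N. Pads are 20 mm wide; open, the fingers measure 119 mm over their backs; the gripper's body (75 mm by 180 mm) begins 59 mm behind the grasp point.
Start: joints at [1.074, 0.491, 1.559, -0, 1.092, -0.106], TCP at [0.238, 0.578, 0.24] pointing down, gripper open.
Joint ranges: [-3.1, 3.1], [-0.84, 2.19], [0.05, 2.79], [-1.13, 4.28], [0.06, 2.93], [-2.69, 2.69]. Speed limits (rad/s): [2.22, 2.22, 2.79, 3.14, 3.14, 3.14].

## Interface

Orientations are given as a rotation vector (axis times angle).
In Python, from rig import robot gives the robot as it stands. The module is installed in compiled form; this text tells all that it offers.
- The arm moves only by the tool send_rows, never from a script. Its argument "increments" is a list of rows, each an object of numbers: "tx", "ty", "tz": the shift along the tool's x, y, z in mm; "ax", "ay", "az": the turn, a rotation vector about the tool's x, y, z in degrees; "fingers": the finger opening in mm, from 0 to 95.1. In form: [{"tx": .., "ty": .., "tz": .., "ax": .., "ay": .., "az": .., "fingers": ..}, ...]. A call has 1 to 5 rows; each row is the pose to reach, as a shift and turn from the pose commanded when the call began, along the tool's axes at that moment; what a row does not reach only later rows make up. A row lasts 1/12 s, in which the tool goes at most 41.7 mm and 7.16 degrees, less where a joint would pass 70% of its speed; a pose out of reach is approached as far as the arm can. A call with a gripper value outside its range is refused whole. The fingers move at their own pace and stop on an object; "force" is the grip in N (left out, the last holds). Time passes only in rows, so rows that repeat a pose let the fingers close. It gives the time, the measured TCP pose, the force, the opening and the grip force at its end, in the units of the state.
- robot.read_state(): the state, without advancing time (a new reading comes with each control period).
- robot.camera(name): name is "side" or "top" or "wrist"; returns a dict with "pixels" (400x640x3 uint8, red, green, blue), "K" (3x3 intrinsics, pixels), "D" ([k1, k2, p1, p2, k3] as OpenCV has them; the pictures are not rectified), "R" (3x3) and "t" (3): a world point X has camera coordinates R X + t; the wrist camera has in their place "tool_from_camera" (4x4, takes a point from camera to tool coordinates, whose origin is the TCP and whose axes are the flange's). Camera axes: x right, y down, z forward; pixel columns grow to the right and rows downward; lengths in m; the calibration is good to about 2 mm. A picture is of the moment at which its call begins: read the wrist's pose just before it. There is no depth.
- robot.job_done(): hands the job in; it is judged then, once.
Trained networks look in a picture, given as the dict that the camera call returned (one of the last four; its "shot" number tells which), for a name from the list of things; names that differ only in an ending like _2 or _b are one class to them, and where a whole thing is asked for, a point or a joint stands for the part that bears it (a point fixed in the world has none). Each returns a list of dicts, best first, with "p" (0 to 1); they miss things now and then, are a little off and sometimes report something else, mostly with a low value. They report only what shows in the picture. A call takes as long as a camera call. They do not tell look-alikes from the thing itself.
- robot.trace(picture, thing): "pixels" (400x640 bool, what is visible of it) and "box" ([left, top, right, bottom] in pixels, round what is visible of it).
The state is a dict: "t": time; "qpos": joint angles; "qd": joint speeds; "joint_efforts": joint torques, N m; "eef_pos": TCP position; "ee_rot": TCP orientation; "force": force on the tool from outside, world axes, zero at the start; "torque": the same for the moment, N m; "finger_gap": finger opening in m; "grip_force": force on a finger pad.
Only numpy, scipy, OpenCV 4.12 (cv2) and the standard library are available. Lean on these libraries where they do the work, as an engineer would, in place of code of your own. Each camera call takes 0.05 s, during which the arm holds its last target. There are 200 camera calls.

## Working session

There is one attempt and no reset: what is moved stays moved. The work goes in short steps, Python scripts to look and compute and a tool call to move; the robot and the scene stay as the last step left them, time stands still between calls to the robot, and variables do not carry over. Pictures are saved under pics/ and viewed, at most 10 in all, crops included, and the job is handed in when it is done.

Besides the shell and the picture viewer there is one more tool, called after "Call:" as name(argument=value, ...) on one line, values as JSON. send_rows: Moves the arm, as the interface text tells. Its arguments: {"type":"object","properties":{"increments":{"type":"array","items":{"type":"object","properties":{"tx":{"type":"number"},"ty":{"type":"number"},"tz":{"type":"number"},"ax":{"type":"number"},"ay":{"type":"number"},"az":{"type":"number"},"fingers":{"type":"number"}}}},"force":{"type":"number"}},"required":["increments"]}

```bash
mkdir -p pics
cat > h.py <<'E'
import numpy as np, cv2
from scipy.spatial.transform import Rotation as Rn
from rig import robot
def cam(name):
    s=robot.read_state(); c=robot.camera(name)
    if name=="wrist":
        T=np.eye(4);T[:3,:3]=Rn.from_rotvec(s["ee_rot"]).as_matrix();T[:3,3]=s["eef_pos"]
        W=T@np.array(c["tool_from_camera"]); c["Rw"]=W[:3,:3].T; c["tw"]=-W[:3,:3].T@W[:3,3]
    else: c["Rw"]=np.array(c["R"]);c["tw"]=np.array(c["t"])
    return c
def onz(c,px,z):
    p=cv2.undistortPoints(np.array(px,float).reshape(-1,1,2),np.array(c["K"]),np.array(c["D"])).reshape(-1,2)
    d=np.c_[p,np.ones(len(p))]@c["Rw"]; o=-c["Rw"].T@c["tw"]
    return o+d*((z-o[2])/d[:,2])[:,None]
def proj(c,X):
    return cv2.projectPoints(np.array(X,float).reshape(-1,3),cv2.Rodrigues(c["Rw"])[0],c["tw"],np.array(c["K"]),np.array(c["D"]))[0].reshape(-1,2)
def save(c,n,crop=None,k=1):
    im=np.array(c["pixels"])[:,:,::-1]
    if crop: im=im[crop[1]:crop[3],crop[0]:crop[2]]
    cv2.imwrite("pics/"+n,cv2.resize(im,None,fx=k,fy=k))
E
python3 - <<'E'
from h import *
print(robot.read_state())
ims=[]
for n in ("top","side"):
    c=cam(n); ims.append(c["pixels"])
    print(n,"cam at",-c["Rw"].T@c["tw"])
    for th in ("box_centre","fixture","knob_bar"):
        for r in robot.trace(c,th)[:3]:
            m=np.array(r["pixels"]).astype(np.uint8)
            q=cv2.minAreaRect(cv2.findNonZero(m)); print(th,round(r["p"],2),r["box"],q, np.array(c["pixels"])[m>0].mean(0).round())
    save(c,n+"0.png",k=1.25)
E
```

```text
{'t': 0.0, 'qpos': array([ 1.07441082e+00,  4.91544811e-01,  1.55946004e+00,  1.14534444e-05,
        1.09166518e+00, -1.05616859e-01]), 'qd': array([ 1.56581876e-03, -1.30493594e-03,  9.99700997e-04,  6.42218395e-05,
       -1.97223782e-04,  6.21156454e-04]), 'joint_efforts': array([-4.26566512e-04, -6.12640572e+01, -2.58187419e+01,  6.92199077e-02,
        4.81659151e-02, -1.29475206e-04]), 'eef_pos': array([0.23794636, 0.57770252, 0.23906724]), 'ee_rot': array([-6.09864155e-01, -3.08149309e+00,  1.61135813e-03]), 'force': array([0.22979835, 0.28091251, 0.36014482]), 'torque': array([ 0.02348867, -0.03299545,  0.04286054]), 'grip_force': 0.0, 'finger_gap': 0.09500190314594158}
top cam at [0.34700655 0.02973646 1.02376014]
box_centre 0.91 [262.4, 227.5, 291.3, 262.3] ((277.3000183105469, 245.4000244140625), (20.57182502746582, 25.491174697875977), 26.56505012512207) [249.  67.  59.]
box_centre 0.7 [239.2, 148.5, 272.1, 180.7] ((255.74227905273438, 162.82989501953125), (26.195932388305664, 20.20539093017578), 23.96249008178711) [227. 226. 220.]
fixture 0.79 [167.9, 271.8, 257.1, 371.
[... 1064 characters left out ...]
1132812) [123. 120. 119.]
fixture 0.68 [202.5, 161.9, 259.5, 199.1] ((228.4974822998047, 176.53553771972656), (30.874906539916992, 52.6370964050293), 67.52056884765625) [216. 202.  98.]
fixture 0.55 [289.2, 172.2, 301.7, 188.6] ((297.5, 178.5), (13.0, 13.0), 90.0) [137. 125. 118.]
knob_bar 0.53 [332.4, 205.5, 341.3, 222.3] ((337.0, 212.5), (19.0, 10.0), 90.0) [121. 122. 122.]
knob_bar 0.43 [362.4, 140.4, 383.9, 171.9] ((372.6216125488281, 156.270263671875), (14.467110633850098, 34.85258483886719), 9.462322235107422) [205. 187. 172.]
knob_bar 0.4 [381.6, 175.6, 400.2, 194.3] ((392.2115173339844, 184.44232177734375), (16.669872283935547, 18.04268455505371), 11.309932708740234) [211. 204. 197.]
```

View pics/top0.png

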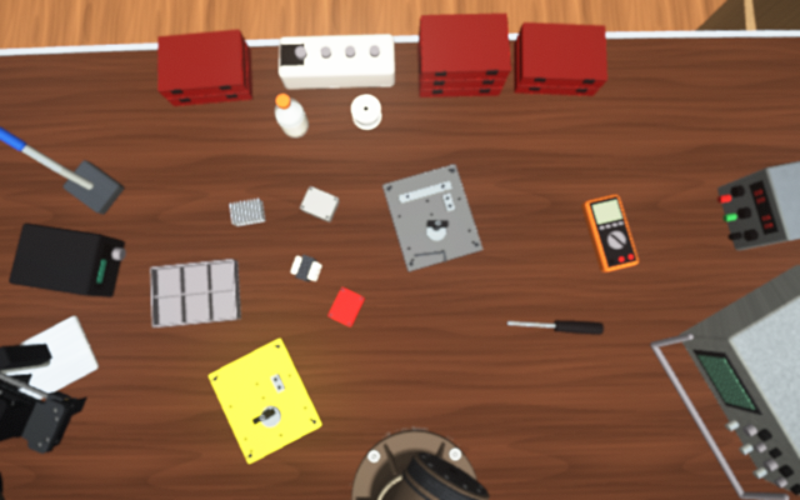

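View pics/side0.png

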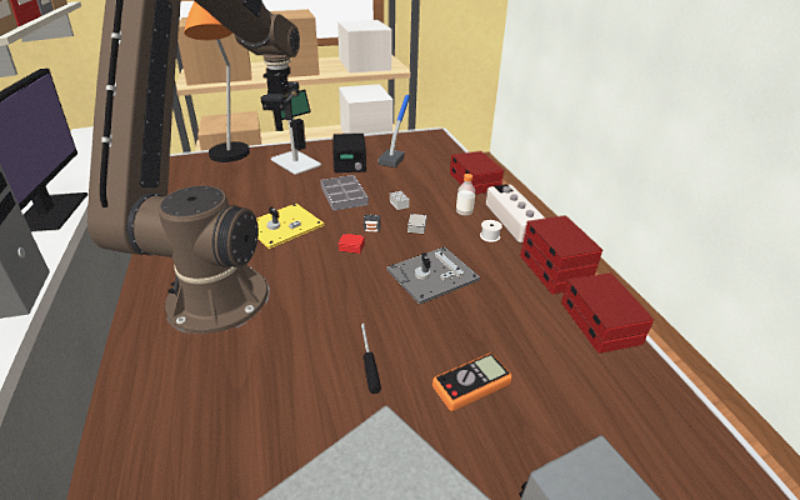

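The top view shows the bare box at native (256,163) and the grey fixture at (346,173). The red block and the yellow plate are decoys. Next I compute rough poses and the wrist camera geometry.

Run:
```python
from h import *
c=cam("top")
for th,i,z in (("box_centre",1,.03),("fixture",1,.012),("knob_bar",0,.068)):
    for r in robot.trace(c,th)[:3]:
        q=cv2.minAreaRect(cv2.findNonZero(np.array(r["pixels"]).astype(np.uint8)))
        print(th,r["box"],onz(c,[q[0]],z).round(4), onz(c,cv2.boxPoints(q),z)[:,:2].round(3).tolist())
w=cam("wrist"); print(np.array(w["tool_from_camera"]).round(3),w["K"])
s=robot.read_state(); print(Rn.from_rotvec(s["ee_rot"]).as_matrix().round(3))
```

```text
box_centre [261.5, 230.5, 290.1, 260.6] [[0.3669 0.126  0.03  ]] [[0.351, 0.162], [0.406, 0.133], [0.383, 0.09], [0.328, 0.119]]
box_centre [235.5, 148.9, 270.4, 179.4] [[0.5766 0.178  0.03  ]] [[0.566, 0.219], [0.615, 0.199], [0.587, 0.137], [0.538, 0.158]]
box_centre [342.4, 176.6, 358.3, 192.6] [[ 0.5165 -0.0608  0.03  ]] [[0.538, -0.041], [0.537, -0.082], [0.495, -0.08], [0.496, -0.04]]
fixture [303.4, 130.9, 387.3, 217.0] [[ 0.5477 -0.0519  0.012 ]] [[0.619, 0.054], [0.668, -0.105], [0.478, -0.156], [0.432, -0.001]]
fixture [167.3, 272.7, 256.7, 369.2] [[0.1878 0.2911 0.012 ]] [[0.24, 0.411], [0.31, 0.259], [0.137, 0.173], [0.069, 0.322]]
knob_bar [340.8, 176.7, 359.3, 191.9] [[ 0.51   -0.0573  0.068 ]] [[0.53, -0.039], [0.529, -0.078], [0.49, -0.076], [0.491, -0.037]]
knob_bar [202.8, 325.1, 227.1, 341.4] [[0.1635 0.2702 0.068 ]] [[0.16, 0.302], [0.194, 0.263], [0.167, 0.238], [0.133, 0.278]]
[[ 0.    -0.958 -0.286  0.081]
 [ 1.     0.     0.001  0.   ]
 [-0.001 -0.286  0.958 -0.145]
 [ 0.     0.     0.     1.   ]] [[289.7958339    0.         316.04602861]
 [  0.         289.7958339  201.46149085]
 [  0.           0.           1.        ]]
[[-0.925  0.381  0.   ]
 [ 0.381  0.925  0.   ]
 [ 0.     0.    -1.   ]]
```

Call:
send_rows(increments=[{"tx":-36,"ty":-18},{"tx":-72,"ty":-36},{"tx":-108,"ty":-54},{"tx":-144,"ty":-72},{"tx":-180,"ty":-92}], force=25)

```text
$.increments[0]: bad value
```

Call:
send_rows(increments=[{"tx":-36,"ty":-18},{"tx":-72,"ty":-36},{"tx":-108,"ty":-54},{"tx":-144,"ty":-72},{"tx":-180,"ty":-92}])

```text
$.increments[0]: bad value
```

Call:
send_rows(increments=[{"tx":-36,"ty":-18,"tz":5},{"tx":-72,"ty":-36,"tz":20},{"tx":-103,"ty":-54,"tz":40},{"tx":-103,"ty":-54,"tz":60},{"tx":-103,"ty":-54,"tz":60}])

```text
$.increments[0]: bad value
```

Run:
```python
from h import *
c=cam("wrist"); s=robot.read_state(); print(s["t"],s["eef_pos"],s["qpos"].round(2),s["force"])
for r in robot.trace(c,"box_centre")[:3]:
    q=cv2.minAreaRect(cv2.findNonZero(np.array(r["pixels"]).astype(np.uint8))); print(r["p"],r["box"],q,onz(c,cv2.boxPoints(q),.03).round(4).tolist())
for th in ("fixture","knob_bar"):
  for r in robot.trace(c,th)[:2]: print(th,r["p"],r["box"])
save(c,"w1.png",k=1.25)
```

```text
0.7 [0.23808111 0.57788097 0.239697  ] [ 1.07  0.49  1.56 -0.    1.09 -0.11] [0.72180129 0.70576718 0.11992721]
fixture 0.88 [31.1, 135.9, 201.7, 258.3]
knob_bar 0.92 [57.3, 195.9, 106.0, 241.0]
```

View pics/w1.png

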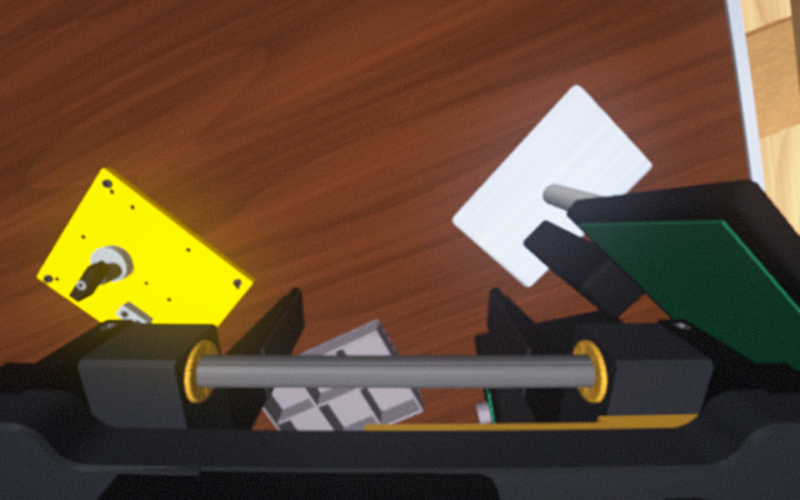

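The view shows only the yellow decoy and the tray, because the moves were refused. I'll resend with every field filled in.

Call:
send_rows(increments=[{"tx":-36,"ty":-18,"tz":0,"ax":0,"ay":0,"az":0,"fingers":95},{"tx":-72,"ty":-36,"tz":0,"ax":0,"ay":0,"az":0,"fingers":95},{"tx":-108,"ty":-54,"tz":0,"ax":0,"ay":0,"az":0,"fingers":95},{"tx":-144,"ty":-72,"tz":0,"ax":0,"ay":0,"az":0,"fingers":95},{"tx":-180,"ty":-92,"tz":0,"ax":0,"ay":0,"az":0,"fingers":95}], force=25)

```text
t: 1.27
eef_pos: [0.3704, 0.4229, 0.2397]
ee_rot: [0.609, 3.082, 0.001]
force: [0.7, 0.9, -0.2]
finger_gap: 0.0952
grip_force: 0.0
```

Call:
send_rows(increments=[{"tx":-36,"ty":-18,"tz":0,"ax":0,"ay":0,"az":0,"fingers":95},{"tx":-72,"ty":-36,"tz":0,"ax":0,"ay":0,"az":0,"fingers":95},{"tx":-108,"ty":-54,"tz":0,"ax":0,"ay":0,"az":0,"fingers":95},{"tx":-144,"ty":-72,"tz":0,"ax":0,"ay":0,"az":0,"fingers":95},{"tx":-180,"ty":-92,"tz":0,"ax":0,"ay":0,"az":0,"fingers":95}])

```text
t: 1.68
eef_pos: [0.502, 0.269, 0.2398]
ee_rot: [0.61, 3.081, 0.001]
force: [-0.1, 0.4, 0.5]
finger_gap: 0.095
grip_force: 0.0
```

Call:
send_rows(increments=[{"tx":-36,"ty":-18,"tz":5,"ax":0,"ay":0,"az":0,"fingers":95},{"tx":-72,"ty":-36,"tz":20,"ax":0,"ay":0,"az":0,"fingers":95},{"tx":-103,"ty":-54,"tz":40,"ax":0,"ay":0,"az":0,"fingers":95},{"tx":-103,"ty":-54,"tz":60,"ax":0,"ay":0,"az":0,"fingers":95},{"tx":-103,"ty":-54,"tz":60,"ax":0,"ay":0,"az":0,"fingers":95}])

```text
t: 2.1
eef_pos: [0.5751, 0.1794, 0.176]
ee_rot: [-0.614, -3.076, 0.003]
force: [-0.3, -0.6, -1.5]
finger_gap: 0.0948
grip_force: 0.0
```

Run:
```python
from h import *
c=cam("wrist"); s=robot.read_state(); print(s["t"],s["eef_pos"],s["qpos"].round(2),s["force"])
for r in robot.trace(c,"box_centre")[:3]:
    q=cv2.minAreaRect(cv2.findNonZero(np.array(r["pixels"]).astype(np.uint8))); print(r["p"],r["box"],q,onz(c,cv2.boxPoints(q),.03).round(4).tolist())
for th in ("fixture","knob_bar"):
  for r in robot.trace(c,th)[:2]: print(th,r["p"],r["box"])
save(c,"w2.png",k=1.25)
```

```text
2.15 [0.57496176 0.18069691 0.17805911] [ 0.19  0.53  1.68  0.    0.94 -0.98] [ 0.72842867  1.01017643 -0.43441508]
0.75 [290.7, 171.3, 353.1, 223.2] ((320.5543212890625, 197.14218139648438), (61.63071823120117, 50.27980041503906), 2.2906100749969482) [[0.589, 0.1419, 0.03], [0.5402, 0.1659, 0.03], [0.5666, 0.2228, 0.03], [0.6169, 0.2017, 0.03]]
0.6 [146.7, 0.1, 214.5, 56.0] ((180.0, 28.5), (57.0, 66.0), 90.0) [[0.3502, 0.11, 0.03], [0.3739, 0.1643, 0.03], [0.4153, 0.1426, 0.03], [0.3908, 0.0858, 0.03]]
fixture 0.83 [28.3, 138.2, 218.4, 283.4]
fixture 0.27 [288.2, 331.9, 321.1, 345.2]
knob_bar 0.98 [56.8, 210.1, 126.1, 264.1]
```

View pics/w2.png

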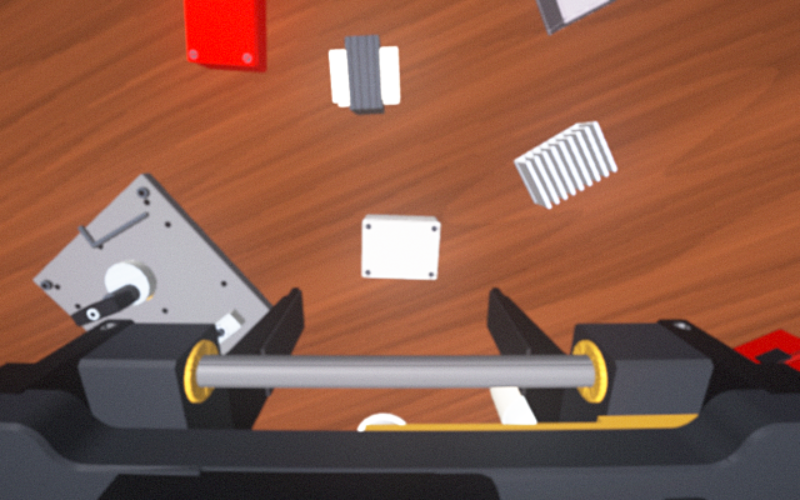

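The box is centred at native (320,197) on the wrist image, with its long side along the finger line and 2.4° to turn. Before grasping I'll take two views of the fixture, which also give the box a second view for height.

Call:
send_rows(increments=[{"tx":-10,"ty":-36,"tz":0,"ax":0,"ay":0,"az":0,"fingers":95},{"tx":-20,"ty":-72,"tz":0,"ax":0,"ay":0,"az":0,"fingers":95},{"tx":-30,"ty":-108,"tz":0,"ax":0,"ay":0,"az":0,"fingers":95},{"tx":-40,"ty":-140,"tz":0,"ax":0,"ay":0,"az":0,"fingers":95},{"tx":-40,"ty":-140,"tz":0,"ax":0,"ay":0,"az":0,"fingers":95}])

```text
t: 2.72
eef_pos: [0.5589, 0.0335, 0.1813]
ee_rot: [0.612, 3.079, -0.001]
force: [-0.2, -0.2, 0.7]
finger_gap: 0.095
grip_force: 0.0
```

```bash
cat >> h.py <<'E'
def quad(m):
    """4 corner px of mask, by polygon approx of hull"""
    h=cv2.convexHull(cv2.findNonZero(np.array(m).astype(np.uint8)))
    return cv2.approxPolyN(h,4,ensure_convex=True).reshape(-1,2).astype(float)
def shot(tag,zs={"box_centre":.03,"fixture":.012,"knob_bar":.068}):
    import pickle
    c=cam("wrist"); s=robot.read_state(); out={}
    print(s["t"],s["eef_pos"].round(4),s["force"].round(1))
    for th,z in zs.items():
        for i,r in enumerate(robot.trace(c,th)[:2]):
            m=np.array(r["pixels"]); q=cv2.minAreaRect(cv2.findNonZero(m.astype(np.uint8)))
            print(th,round(r["p"],2),np.round(r["box"]),"ctr",onz(c,[q[0]],z)[0,:2].round(4),"quad",onz(c,quad(m),z)[:,:2].round(4).tolist(),m.sum())
            out[th,i]=m
    pickle.dump((c,out),open(tag+".pkl","wb")); save(c,tag+".png",k=1.25)
    return c,out
E
python3 -c "
from h import *
shot('f1')"
```

```text
2.7667 [0.5592 0.0355 0.1813] [-0.   0.   0.2]
box_centre 0.97 [304.   0. 358.   9.] ctr [0.4013 0.112 ] quad [[0.413, 0.1301], [0.3951, 0.0908], [0.3886, 0.0917], [0.4066, 0.1354]] 464
box_centre 0.41 [134.  95. 347. 285.] ctr [ 0.5409 -0.0436] quad [[0.6515, -0.0926], [0.4786, -0.1398], [0.4379, 0.0078], [0.6115, 0.0537]] 18861
fixture 0.7 [138.  97. 350. 284.] ctr [ 0.5447 -0.0491] quad [[0.6639, -0.1047], [0.4768, -0.1527], [0.4364, 0.0048], [0.6197, 0.0541]] 19190
knob_bar 0.74 [193. 168. 245. 220.] ctr [ 0.5187 -0.0461] quad [[0.5325, -0.028], [0.5297, -0.09], [0.4929, -0.0396], [0.5037, -0.0137]] 1565
```

Call:
send_rows(increments=[{"tx":-20,"ty":-30,"tz":0,"ax":0,"ay":0,"az":0,"fingers":95},{"tx":-40,"ty":-60,"tz":0,"ax":0,"ay":0,"az":0,"fingers":95},{"tx":-60,"ty":-85,"tz":0,"ax":0,"ay":0,"az":0,"fingers":95},{"tx":-70,"ty":-85,"tz":0,"ax":0,"ay":0,"az":0,"fingers":95},{"tx":-70,"ty":-85,"tz":0,"ax":0,"ay":0,"az":0,"fingers":95}])

```text
t: 3.33
eef_pos: [0.593, -0.0686, 0.1797]
ee_rot: [0.611, 3.08, 0.0]
force: [0.3, 0.3, 0.2]
finger_gap: 0.0951
grip_force: 0.0
```

```bash
python3 -c "
from h import *
shot('f2')"
```

```text
3.3833 [ 0.592  -0.0675  0.1796] [-0.4  1.5  0.5]
box_centre 0.81 [497.  58. 586. 117.] ctr [0.5768 0.1737] quad [[0.6171, 0.1989], [0.5832, 0.1265], [0.5373, 0.1459], [0.5711, 0.221]] 4328
box_centre 0.71 [200.  20. 427. 252.] ctr [ 0.5391 -0.0509] quad [[0.6541, -0.0983], [0.4816, -0.1461], [0.4416, -0.0009], [0.614, 0.0462]] 24629
fixture 0.89 [205.  17. 426. 253.] ctr [ 0.5402 -0.0512] quad [[0.6636, -0.1025], [0.4789, -0.1513], [0.4365, 0.0025], [0.6199, 0.0513]] 24714
knob_bar 0.6 [272. 102. 324. 148.] ctr [ 0.5174 -0.0567] quad [[0.5287, -0.0834], [0.4939, -0.0572], [0.5083, -0.037], [0.539, -0.0338]] 1525
```

View pics/f2.png

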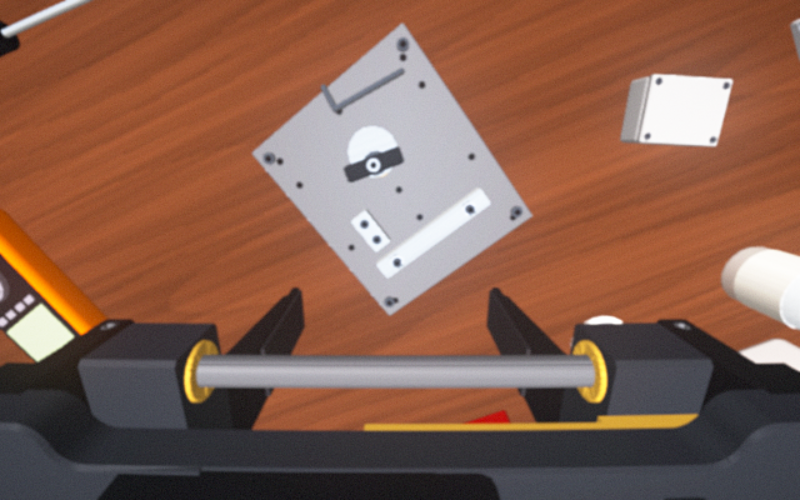

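The image shows the whole plate (corners at display (403,25), (530,214), (389,315), (253,153)), the bar at (373,165) and the fence at (435,232). Next I fit these precisely and check heights from the two views.

```bash
cat > fit.py <<'E'
from h import *
import pickle
from scipy.optimize import least_squares
def sides(m):
    cn=cv2.findContours(m.astype(np.uint8),cv2.RETR_EXTERNAL,cv2.CHAIN_APPROX_NONE)[0]
    return max(cn,key=len).reshape(-1,2).astype(float)
obs=[pickle.load(open(f+".pkl","rb")) for f in("f1","f2")]
def res(p):
    x,y,th,z=p; out=[]
    for c,o in obs:
        P=onz(c,sides(o["fixture",0]),z)[:,:2]-[x,y]
        u=P@np.array([[np.cos(th),-np.sin(th)],[np.sin(th),np.cos(th)]])
        d=np.maximum(abs(u[:,0])-.095,abs(u[:,1])-.08); out.append(d)
    return np.concatenate(out)
r=least_squares(res,[.5496,-.05,.262,.012],loss="soft_l1",f_scale=.001)
print("fixture",r.x,np.degrees(r.x[2]),"rms",np.sqrt((r.fun**2).mean()))
x,y,th,z=r.x
F=lambda a: np.array([x,y])+np.array([[np.cos(th),-np.sin(th)],[np.sin(th),np.cos(th)]])@np.array(a)
for n,a in (("seat",(.02,0)),("knob",(-.025,0))): print(n,F(a))
# knob bar px display f2 -> z .068
c=obs[1][0]
b=onz(c,np.array([[346,176],[402,155]])/1.25,.066)[:,:2]; print("bar ends",b,"ctr",b.mean(0),"dir deg",np.degrees(np.arctan2(*(b[1]-b[0])[::-1])),"hub centre",onz(c,[[373/1.25,165/1.25]],.068))
q=(np.c_[onz(c,np.array([[378,266],[478,189],[392,278],[491,203]])/1.25,.024)[:,:2]]-[x,y])@np.array([[np.cos(th),-np.sin(th)],[np.sin(th),np.cos(th)]])
print("fence corners in fixture",q.round(4))
# box screws, two views
T=np.eye(4);T[:3,:3]=Rn.from_rotvec([-.614,-3.076,.003]).as_matrix();T[:3,3]=[.57496,.1807,.17806]
W=T@np.array(c["tool_from_camera"]); c1=dict(c,Rw=W[:3,:3].T,tw=-W[:3,:3].T@W[:3,3])
A=np.array([[368,226],[433,228],[432,274],[367,272]])/1.25; B=np.array([[658,81],[726,86],[713,140],[647,135]])/1.25
for z in (.02,.03,.04): print(z,onz(c1,A,z)[:,:2].mean(0),onz(c,B,z)[:,:2].mean(0))
E
python3 fit.py
```

```text
fixture [ 0.55042362 -0.04991608  0.26532589  0.00673078] 15.202053631742057 rms 0.016935782020986872
seat [ 0.56972376 -0.04467161]
knob [ 0.52629844 -0.05647168]
bar ends [[ 0.52553456 -0.07764321]
 [ 0.527307   -0.03593131]] ctr [ 0.52642078 -0.05678726] dir deg 87.56682909608111 hub centre [[ 0.52580251 -0.05698208  0.068     ]]
fence corners in fixture [[ 0.0449 -0.0543]
 [ 0.0427  0.0527]
 [ 0.0613 -0.0514]
 [ 0.0589  0.0549]]
0.02 [0.58371278 0.18158501] [0.58282031 0.18896611]
0.03 [0.58099501 0.18258514] [0.58070266 0.18152266]
0.04 [0.57827724 0.18358528] [0.57858501 0.17407922]
```

Call:
send_rows(increments=[{"tx":17,"ty":37,"tz":0,"ax":0,"ay":0,"az":0,"fingers":95},{"tx":34,"ty":74,"tz":0,"ax":0,"ay":0,"az":0,"fingers":95},{"tx":51,"ty":111,"tz":0,"ax":0,"ay":0,"az":0,"fingers":95},{"tx":68,"ty":148,"tz":0,"ax":0,"ay":0,"az":0,"fingers":95},{"tx":85,"ty":185,"tz":0,"ax":0,"ay":0,"az":0,"fingers":95}])

```text
t: 3.95
eef_pos: [0.5822, 0.1381, 0.1799]
ee_rot: [0.608, 3.082, 0.0]
force: [1.4, -0.7, -0.3]
finger_gap: 0.0952
grip_force: 0.0
```

Call:
send_rows(increments=[{"tx":21,"ty":35,"tz":10,"ax":0,"ay":0,"az":1,"fingers":95},{"tx":21,"ty":42,"tz":40,"ax":0,"ay":0,"az":2.4,"fingers":95},{"tx":21,"ty":42,"tz":70,"ax":0,"ay":0,"az":2.4,"fingers":95},{"tx":21,"ty":42,"tz":75,"ax":0,"ay":0,"az":2.4,"fingers":95},{"tx":21,"ty":42,"tz":75,"ax":0,"ay":0,"az":2.4,"fingers":95}])

```text
t: 4.37
eef_pos: [0.5786, 0.1826, 0.1034]
ee_rot: [-0.671, -3.066, 0.002]
force: [0.2, 0.8, -0.3]
finger_gap: 0.095
grip_force: 0.0
```

```bash
python3 -c "
from h import *
c,o=shot('b1',{'box_centre':.03})
s=robot.read_state();R=Rn.from_rotvec(s['ee_rot']).as_matrix();print(R.round(3),s['qpos'].round(2))
print('tool mm',[ (R.T@(np.r_[q,.03]-s['eef_pos'])*1e3).round(1) for q in onz(c,quad(o['box_centre',0]),.03)[:,:2]])"
```

```text
4.4167 [0.5796 0.1822 0.105 ] [0.6 0.2 0.6]
box_centre 0.69 [ 74.   0. 168.  42.] ctr [0.3936 0.1227] quad [[0.391, 0.0896], [0.3684, 0.1009], [0.3959, 0.1569], [0.4194, 0.1455]] 3651
[[-0.908  0.419  0.001]
 [ 0.419  0.908  0.   ]
 [-0.001  0.001 -1.   ]] [ 0.2   0.62  1.73  0.    0.79 -0.94]
tool mm [array([ 133.2, -163.2,   75.7]), array([ 158.4, -162.4,   75.7]), array([ 156.9, -100.1,   75.7]), array([ 130.8, -100.6,   75.7])]
```

View pics/b1.png

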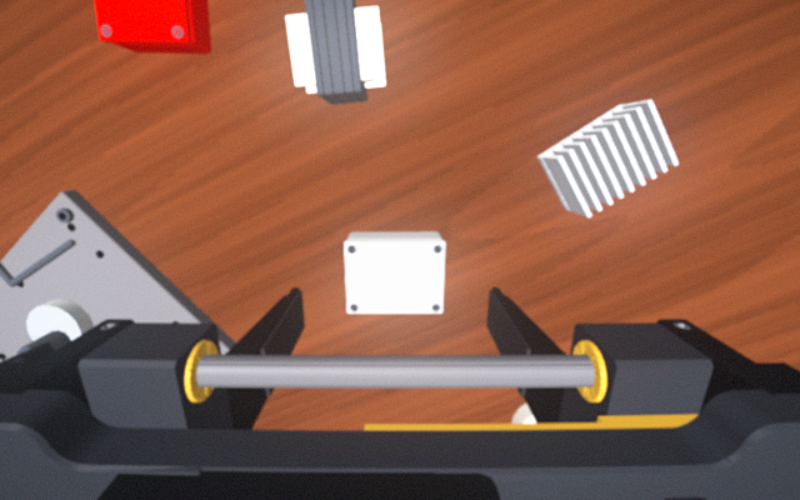

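The lid (display corners (346,240) to (443,313)) is centred between the fingers and square to them. Descending to grip.

Call:
send_rows(increments=[{"tx":-0.5,"ty":0,"tz":25,"ax":0,"ay":0,"az":0,"fingers":95},{"tx":-0.5,"ty":0,"tz":50,"ax":0,"ay":0,"az":0,"fingers":95},{"tx":-0.5,"ty":0,"tz":64,"ax":0,"ay":0,"az":0,"fingers":95},{"tx":-0.5,"ty":0,"tz":64,"ax":0,"ay":0,"az":0,"fingers":80},{"tx":-0.5,"ty":0,"tz":64,"ax":0,"ay":0,"az":0,"fingers":60}], force=25)

```text
t: 4.88
eef_pos: [0.581, 0.1813, 0.0419]
ee_rot: [0.675, 3.067, 0.001]
force: [1.4, 0.5, -1.3]
finger_gap: 0.0867
grip_force: 0.0
```

Call:
send_rows(increments=[{"tx":0,"ty":0,"tz":0,"ax":0,"ay":0,"az":0,"fingers":50},{"tx":0,"ty":0,"tz":0,"ax":0,"ay":0,"az":0,"fingers":50},{"tx":0,"ty":0,"tz":0,"ax":0,"ay":0,"az":0,"fingers":50},{"tx":0,"ty":0,"tz":0,"ax":0,"ay":0,"az":0,"fingers":50},{"tx":0,"ty":0,"tz":0,"ax":0,"ay":0,"az":0,"fingers":50}])

```text
t: 5.3
eef_pos: [0.5809, 0.1817, 0.0419]
ee_rot: [0.674, 3.067, 0.001]
force: [-0.8, -1.2, 7.5]
finger_gap: 0.0639
grip_force: 25.0
```

Gripped at 63.9 mm. Lifting, then moving over with a −40° turn.

Call:
send_rows(increments=[{"tx":0,"ty":0,"tz":-15,"ax":0,"ay":0,"az":0,"fingers":50},{"tx":0,"ty":0,"tz":-45,"ax":0,"ay":0,"az":0,"fingers":50},{"tx":0,"ty":0,"tz":-75,"ax":0,"ay":0,"az":0,"fingers":50},{"tx":0,"ty":0,"tz":-90,"ax":0,"ay":0,"az":0,"fingers":50},{"tx":0,"ty":0,"tz":-90,"ax":0,"ay":0,"az":0,"fingers":50}])

```text
t: 5.72
eef_pos: [0.5817, 0.1819, 0.1343]
ee_rot: [0.673, 3.063, 0.004]
force: [0.1, 0.2, -2.7]
finger_gap: 0.0638
grip_force: 25.0
```

Call:
send_rows(increments=[{"tx":-10,"ty":-30,"tz":0,"ax":0,"ay":0,"az":-6,"fingers":50},{"tx":-22,"ty":-65,"tz":0,"ax":0,"ay":0,"az":-12,"fingers":50},{"tx":-34,"ty":-100,"tz":0,"ax":0,"ay":0,"az":-18,"fingers":50},{"tx":-46,"ty":-135,"tz":0,"ax":0,"ay":0,"az":-24,"fingers":50},{"tx":-58,"ty":-165,"tz":0,"ax":0,"ay":0,"az":-30,"fingers":50}])

```text
t: 6.13
eef_pos: [0.5627, 0.0057, 0.1294]
ee_rot: [0.151, -3.136, -0.0]
force: [1.8, 0.5, -1.5]
finger_gap: 0.064
grip_force: 25.0
```

```bash
cat >> h.py <<'E'
FX=np.array([.5500,-.0499]); FTH=np.radians(15.2)
def go(a=None,th=FTH):
    """report pose in fixture frame and tool-frame shift (mm) to fixture point a (m)"""
    s=robot.read_state(); R=Rn.from_rotvec(s["ee_rot"]).as_matrix(); f=np.array([[np.cos(th),-np.sin(th)],[np.sin(th),np.cos(th)]])
    print("t",round(s["t"],2),"fix xy mm",((s["eef_pos"][:2]-FX)@f*1e3).round(2),"z",(s["eef_pos"][2]*1e3).round(2),"yaw_y",np.degrees(np.arctan2(R[1,1],R[0,1])).round(2),"F fix",np.r_[s["force"][:2]@f,s["force"][2]].round(1),"Tz",s["torque"].round(2),"gap",round(s["finger_gap"]*1e3,2),s["grip_force"],"q6",s["qpos"][5].round(3),"tilt",R[2].round(3))
    if a is not None:
        d=np.r_[FX+f@np.array(a[:2]),a[2]]-s["eef_pos"]; print("tool mm",(R.T@d*1e3).round(1))
E
python3 -c "
from h import *
go((.016,.004,.130))"
```

```text
t 6.13 fix xy mm [26.79 50.31] z 129.41 yaw_y 95.5 F fix [ 1.9  0.  -1.5] Tz [ 0.03 -0.06 -0.  ] gap 64.0 24.997447729110718 q6 -1.774 tilt [ 0.002  0.    -1.   ]
tool mm [  2.8 -47.5  -0.6]
```

Call:
send_rows(increments=[{"tx":1,"ty":-20,"tz":0,"ax":0,"ay":0,"az":-5,"fingers":50},{"tx":2,"ty":-40,"tz":0,"ax":0,"ay":0,"az":-9.7,"fingers":50},{"tx":3,"ty":-47.5,"tz":0,"ax":0,"ay":0,"az":-9.7,"fingers":50},{"tx":3,"ty":-47.5,"tz":20,"ax":0,"ay":0,"az":-9.7,"fingers":50},{"tx":3,"ty":-47.5,"tz":20,"ax":0,"ay":0,"az":-9.7,"fingers":50}])

```text
t: 6.55
eef_pos: [0.5637, -0.0401, 0.1076]
ee_rot: [0.402, -3.111, -0.002]
force: [-1.1, 0.2, -2.9]
finger_gap: 0.0637
grip_force: 25.0
```

```bash
python3 -c "
from h import *
go((.016,.004,.054))
c=cam('wrist'); save(c,'s1.png',k=1.25)"
```

```text
t 6.55 fix xy mm [15.78  5.84] z 107.64 yaw_y 104.73 F fix [-1.   0.5 -2.9] Tz [ 0.12  0.06 -0.01] gap 63.69 24.99909818172455 q6 -2.016 tilt [ 0.004  0.002 -1.   ]
tool mm [-0.5 -1.9 53.6]
```

View pics/s1.png

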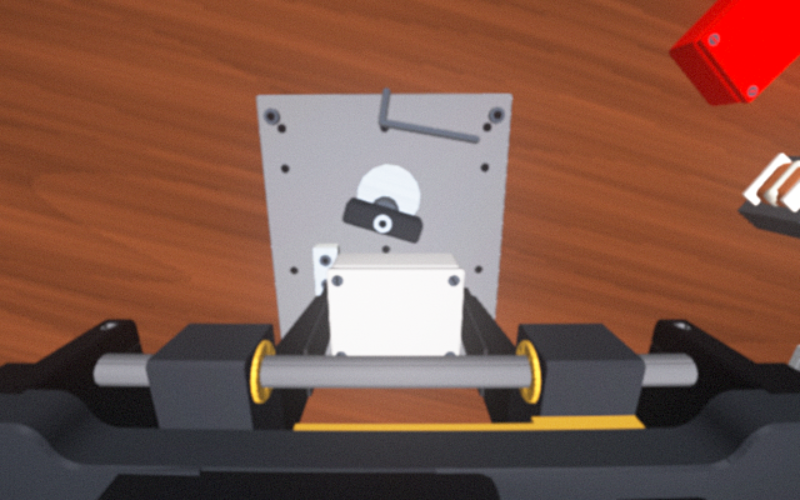

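The held box is square with the plate edge and clears both the knob and the stop block (display (325,270)). Lowering it.

Call:
send_rows(increments=[{"tx":0,"ty":-1,"tz":20,"ax":0,"ay":0,"az":0,"fingers":50},{"tx":0,"ty":-1,"tz":38,"ax":0,"ay":0,"az":0,"fingers":50},{"tx":0,"ty":-1,"tz":48,"ax":0,"ay":0,"az":-0.5,"fingers":50},{"tx":0,"ty":-1,"tz":52,"ax":0,"ay":0,"az":-0.5,"fingers":50},{"tx":0,"ty":-1,"tz":52,"ax":0,"ay":0,"az":-0.5,"fingers":50}])

```text
t: 7.02
eef_pos: [0.5653, -0.0405, 0.0581]
ee_rot: [0.421, -3.112, -0.001]
force: [0.4, 0.4, -2.1]
finger_gap: 0.0641
grip_force: 25.0
```

```bash
python3 -c "
from h import *
go((.020,.0,.0535))"
```

```text
t 7.02 fix xy mm [17.17  5.04] z 58.14 yaw_y 105.42 F fix [ 0.5  0.3 -2.1] Tz [ 0.07  0.06 -0.03] gap 64.14 24.99941647052765 q6 -2.028 tilt [ 0.001  0.001 -1.   ]
tool mm [-2.8 -5.   4.6]
```

Call:
send_rows(increments=[{"tx":0,"ty":0,"tz":2,"ax":0,"ay":0,"az":0,"fingers":50},{"tx":0,"ty":0,"tz":2.8,"ax":0,"ay":0,"az":0,"fingers":50},{"tx":0,"ty":0,"tz":3.6,"ax":0,"ay":0,"az":0,"fingers":50},{"tx":0,"ty":0,"tz":4,"ax":0,"ay":0,"az":0,"fingers":50},{"tx":0,"ty":0,"tz":4,"ax":0,"ay":0,"az":0,"fingers":50}])

```text
t: 7.43
eef_pos: [0.5656, -0.0411, 0.055]
ee_rot: [-0.421, 3.113, -0.0]
force: [-0.0, 0.3, -2.6]
finger_gap: 0.0634
grip_force: 25.0
```

```bash
python3 -c "
from h import *
go((.020,.0,.0535))"
```

```text
t 7.43 fix xy mm [17.34  4.43] z 54.95 yaw_y 105.4 F fix [ 0.   0.3 -2.6] Tz [0.02 0.02 0.03] gap 63.42 24.99913215637207 q6 -2.029 tilt [-0.001 -0.    -1.   ]
tool mm [-2.6 -4.4  1.5]
```

Call:
send_rows(increments=[{"tx":0,"ty":0,"tz":0.6,"ax":0,"ay":0,"az":0,"fingers":50},{"tx":0,"ty":0,"tz":0.8,"ax":0,"ay":0,"az":0,"fingers":50},{"tx":0,"ty":0,"tz":0.8,"ax":0,"ay":0,"az":0,"fingers":50}])

```text
t: 7.68
eef_pos: [0.5655, -0.0411, 0.0539]
ee_rot: [-0.421, 3.113, 0.0]
force: [0.7, -0.4, -1.2]
finger_gap: 0.064
grip_force: 25.0
```

Call:
send_rows(increments=[{"tx":0,"ty":0,"tz":0.3,"ax":0,"ay":0,"az":0,"fingers":50},{"tx":0,"ty":0,"tz":0.5,"ax":0,"ay":0,"az":0,"fingers":50},{"tx":0,"ty":0,"tz":0.5,"ax":0,"ay":0,"az":0,"fingers":50}])

```text
t: 7.93
eef_pos: [0.5655, -0.0411, 0.0538]
ee_rot: [-0.421, 3.113, -0.0]
force: [-2.0, -0.2, 4.9]
finger_gap: 0.0636
grip_force: 25.0
```

Contact with the plate. Now feeling for the fence along tool −x.

Call:
send_rows(increments=[{"tx":-0.5,"ty":0,"tz":0,"ax":0,"ay":0,"az":0,"fingers":50},{"tx":-0.8,"ty":0,"tz":0,"ax":0,"ay":0,"az":0,"fingers":50},{"tx":-0.8,"ty":0,"tz":0,"ax":0,"ay":0,"az":0,"fingers":50}])

```text
t: 8.18
eef_pos: [0.5658, -0.041, 0.0538]
ee_rot: [0.421, -3.112, -0.0]
force: [-4.9, -0.8, 7.7]
finger_gap: 0.0639
grip_force: 25.0
```

Call:
send_rows(increments=[{"tx":-0.4,"ty":0,"tz":0,"ax":0,"ay":0,"az":0,"fingers":50},{"tx":-0.7,"ty":0,"tz":0,"ax":0,"ay":0,"az":0,"fingers":50},{"tx":-0.7,"ty":0,"tz":0,"ax":0,"ay":0,"az":0,"fingers":50}])

```text
t: 8.43
eef_pos: [0.5664, -0.0408, 0.0538]
ee_rot: [0.421, -3.112, -0.0]
force: [-4.6, -2.2, 7.1]
finger_gap: 0.0637
grip_force: 25.0
```

Call:
send_rows(increments=[{"tx":-0.4,"ty":0,"tz":-0.3,"ax":0,"ay":0,"az":0,"fingers":50},{"tx":-0.8,"ty":0,"tz":-0.3,"ax":0,"ay":0,"az":0,"fingers":50},{"tx":-0.8,"ty":0,"tz":-0.3,"ax":0,"ay":0,"az":0,"fingers":50}])

```text
t: 8.68
eef_pos: [0.5667, -0.0407, 0.0539]
ee_rot: [0.421, -3.111, -0.001]
force: [-7.6, -3.7, 7.1]
finger_gap: 0.0636
grip_force: 25.0
```

Call:
send_rows(increments=[{"tx":-0.4,"ty":0,"tz":0,"ax":0,"ay":0,"az":0,"fingers":50},{"tx":-0.8,"ty":0,"tz":0,"ax":0,"ay":0,"az":0,"fingers":50},{"tx":-0.8,"ty":0,"tz":0,"ax":0,"ay":0,"az":0,"fingers":50}])

```text
t: 8.93
eef_pos: [0.5668, -0.0406, 0.0539]
ee_rot: [0.42, -3.11, -0.001]
force: [-10.3, -5.5, 9.6]
finger_gap: 0.0636
grip_force: 25.0
```

Fence contact (−11 N). Now sliding toward the side stop.

Call:
send_rows(increments=[{"tx":0.4,"ty":-1,"tz":-0.3,"ax":0,"ay":0,"az":0,"fingers":50},{"tx":0.4,"ty":-2,"tz":-0.3,"ax":0,"ay":0,"az":0,"fingers":50},{"tx":0.4,"ty":-2.5,"tz":-0.3,"ax":0,"ay":0,"az":0,"fingers":50},{"tx":0.4,"ty":-2.5,"tz":-0.3,"ax":0,"ay":0,"az":0,"fingers":50}])

```text
t: 9.27
eef_pos: [0.567, -0.0419, 0.0539]
ee_rot: [0.42, -3.109, -0.003]
force: [-8.0, 4.8, 6.5]
finger_gap: 0.0637
grip_force: 25.0
```

```bash
python3 -c "
from h import *
go((.020,.0,.0535))"
```

```text
t 9.27 fix xy mm [18.51  3.23] z 53.9 yaw_y 105.4 F fix [-6.5  6.8  6.5] Tz [ 0.94  1.52 -0.07] gap 63.67 25.00196099281311 q6 -2.031 tilt [ 0.003  0.002 -1.   ]
tool mm [-1.5 -3.2  0.4]
```

Call:
send_rows(increments=[{"tx":0,"ty":-0.5,"tz":0,"ax":0,"ay":0,"az":0,"fingers":50},{"tx":0,"ty":-1,"tz":0,"ax":0,"ay":0,"az":0,"fingers":50},{"tx":0,"ty":-1,"tz":0,"ax":0,"ay":0,"az":0,"fingers":50}])

```text
t: 9.52
eef_pos: [0.5672, -0.0427, 0.0539]
ee_rot: [0.421, -3.109, -0.003]
force: [-8.1, 5.4, 6.4]
finger_gap: 0.0639
grip_force: 25.0
```

```bash
python3 -c "
from h import *
go((.020,.0,.0535))"
```

```text
t 9.52 fix xy mm [18.51  2.4 ] z 53.91 yaw_y 105.41 F fix [-6.4  7.3  6.4] Tz [1.18 1.51 0.01] gap 63.9 25.00221312046051 q6 -2.032 tilt [ 0.004  0.003 -1.   ]
tool mm [-1.5 -2.4  0.4]
```

Call:
send_rows(increments=[{"tx":0,"ty":-0.5,"tz":0,"ax":0,"ay":0,"az":0,"fingers":50},{"tx":0,"ty":-1,"tz":0,"ax":0,"ay":0,"az":0,"fingers":50},{"tx":0,"ty":-1,"tz":0,"ax":0,"ay":0,"az":0,"fingers":50}])

```text
t: 9.77
eef_pos: [0.5675, -0.0437, 0.0539]
ee_rot: [0.421, -3.109, -0.003]
force: [-7.8, 6.8, 6.7]
finger_gap: 0.0637
grip_force: 25.0
```

Call:
send_rows(increments=[{"tx":0,"ty":-0.5,"tz":0,"ax":0,"ay":0,"az":0,"fingers":50},{"tx":0,"ty":-1,"tz":0,"ax":0,"ay":0,"az":0,"fingers":50},{"tx":0,"ty":-1,"tz":0,"ax":0,"ay":0,"az":0,"fingers":50}])

```text
t: 10.02
eef_pos: [0.5677, -0.0446, 0.0539]
ee_rot: [0.421, -3.109, -0.003]
force: [-7.8, 6.1, 7.8]
finger_gap: 0.0637
grip_force: 25.0
```

```bash
python3 -c "
from h import *
go((.020,.0,.0535))"
```

```text
t 10.02 fix xy mm [18.52  0.46] z 53.91 yaw_y 105.41 F fix [-6.   7.9  7.8] Tz [ 1.19  1.49 -0.01] gap 63.75 25.00204771757126 q6 -2.035 tilt [ 0.004  0.003 -1.   ]
tool mm [-1.5 -0.5  0.4]
```

Call:
send_rows(increments=[{"tx":0,"ty":-0.5,"tz":0,"ax":0,"ay":0,"az":0,"fingers":50},{"tx":0,"ty":-1,"tz":0,"ax":0,"ay":0,"az":0,"fingers":50},{"tx":0,"ty":-1,"tz":0,"ax":0,"ay":0,"az":0,"fingers":50}])

```text
t: 10.27
eef_pos: [0.568, -0.0455, 0.0539]
ee_rot: [0.421, -3.109, -0.003]
force: [-9.6, 6.5, 6.6]
finger_gap: 0.0639
grip_force: 25.0
```

Call:
send_rows(increments=[{"tx":0,"ty":-0.5,"tz":0,"ax":0,"ay":0,"az":0,"fingers":50},{"tx":0,"ty":-1,"tz":0,"ax":0,"ay":0,"az":0,"fingers":50},{"tx":0,"ty":-1,"tz":0,"ax":0,"ay":0,"az":0,"fingers":50}])

```text
t: 10.52
eef_pos: [0.568, -0.0457, 0.0539]
ee_rot: [0.42, -3.109, -0.005]
force: [-9.4, 14.4, 9.0]
finger_gap: 0.0639
grip_force: 25.0
```

```bash
python3 -c "
from h import *
go((.020,.0,.0535))"
```

```text
t 10.52 fix xy mm [18.5 -0.7] z 53.94 yaw_y 105.38 F fix [-5.3 16.3  9. ] Tz [ 2.53  1.55 -0.11] gap 63.91 25.002636909484863 q6 -2.039 tilt [ 0.004  0.004 -1.   ]
tool mm [-1.5  0.7  0.4]
```

Both stops are touched (−5 N on x, 16 N on y). A small extra push to the fence, then release.

Call:
send_rows(increments=[{"tx":-0.6,"ty":0.3,"tz":0,"ax":0,"ay":0,"az":0,"fingers":50},{"tx":-1,"ty":0.3,"tz":0,"ax":0,"ay":0,"az":0,"fingers":50},{"tx":-1,"ty":0.3,"tz":0,"ax":0,"ay":0,"az":0,"fingers":50}])

```text
t: 10.77
eef_pos: [0.5681, -0.0456, 0.0539]
ee_rot: [0.42, -3.107, -0.005]
force: [-13.1, 8.3, 12.2]
finger_gap: 0.0638
grip_force: 25.0
```

```bash
python3 -c "
from h import *
go((.020,.0,.0535))"
```

```text
t 10.77 fix xy mm [18.6  -0.62] z 53.93 yaw_y 105.39 F fix [-10.5  11.4  12.2] Tz [ 1.38  2.4  -0.18] gap 63.83 25.005872547626495 q6 -2.037 tilt [ 0.006  0.004 -1.   ]
tool mm [-1.4  0.6  0.4]
```

Call:
send_rows(increments=[{"tx":0,"ty":0,"tz":0,"ax":0,"ay":0,"az":0,"fingers":66},{"tx":0,"ty":0,"tz":0,"ax":0,"ay":0,"az":0,"fingers":70},{"tx":0,"ty":0,"tz":0,"ax":0,"ay":0,"az":0,"fingers":76},{"tx":0,"ty":0,"tz":0,"ax":0,"ay":0,"az":0,"fingers":76},{"tx":0,"ty":0,"tz":0,"ax":0,"ay":0,"az":0,"fingers":76}])

```text
t: 11.18
eef_pos: [0.5713, -0.0471, 0.054]
ee_rot: [-0.421, 3.113, -0.0]
force: [0.1, -0.4, 0.5]
finger_gap: 0.0754
grip_force: 0.0
```

```bash
python3 -c "
from h import *
go((-.025,.0,.11))"
```

```text
t 11.18 fix xy mm [21.24 -2.92] z 54.01 yaw_y 105.4 F fix [-0.  -0.4  0.5] Tz [ 0.09 -0.02 -0.03] gap 75.39 0.0 q6 -2.037 tilt [-0.001 -0.    -1.   ]
tool mm [ 46.2   3.1 -56. ]
```

Call:
send_rows(increments=[{"tx":0,"ty":0.5,"tz":-20,"ax":0,"ay":0,"az":0,"fingers":76},{"tx":0,"ty":0.5,"tz":-55,"ax":0,"ay":0,"az":0,"fingers":80},{"tx":0,"ty":0.5,"tz":-80,"ax":0,"ay":0,"az":0,"fingers":90},{"tx":0,"ty":0.5,"tz":-90,"ax":0,"ay":0,"az":0,"fingers":95},{"tx":-20,"ty":0.5,"tz":-90,"ax":0,"ay":0,"az":0,"fingers":95}])

```text
t: 11.6
eef_pos: [0.5892, -0.0418, 0.1465]
ee_rot: [-0.42, 3.111, -0.001]
force: [0.4, 0.4, 0.5]
finger_gap: 0.093
grip_force: 0.0
```

```bash
python3 -c "
from h import *
c=cam('wrist'); save(c,'s2.png',(160,60,480,300),2.5)
go((-.025,.0,.14))"
```

```text
t 11.65 fix xy mm [44.04 -2.73] z 145.43 yaw_y 105.38 F fix [-0.1  0.5 -0.3] Tz [0.1  0.09 0.01] gap 94.2 0.0 q6 -2.02 tilt [-0.004 -0.002 -1.   ]
tool mm [69.1  3.   5.1]
```

View pics/s2.png

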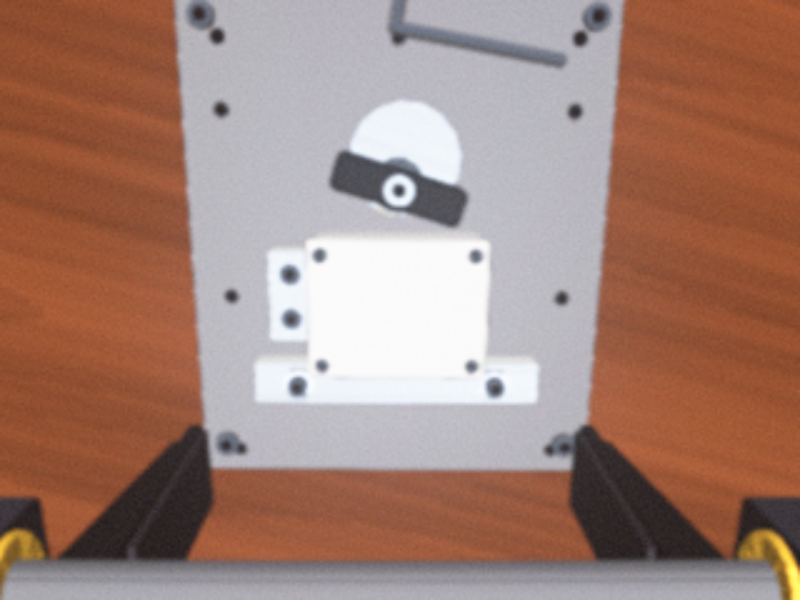

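The box (crop centre (397,308)) sits against the stop at left and the fence below. The bar runs from (337,168) to (462,206), and I now compute its yaw.

Run:
```python
from h import *
c=cam('wrist')
m=np.array(c["pixels"]).astype(int).max(2)<90; m[:int(60+130/2.5)]=0; m[int(60+235/2.5):]=0; m[:,:int(160+315/2.5)]=0; m[:,int(160+480/2.5):]=0
n,l,st,_=cv2.connectedComponentsWithStats(m.astype(np.uint8)); k=1+st[1:,4].argmax()
q=cv2.minAreaRect(cv2.findNonZero((l==k).astype(np.uint8))); print(q)
P=cv2.boxPoints(q); W=onz(c,P,.066)[:,:2]; print(W.mean(0)); 
for i in range(4):
    d=W[(i+1)%4]-W[i]; print(np.linalg.norm(d).round(4),np.degrees(np.arctan2(d[1],d[0])).round(1))
pt=onz(c,[[160+399/2.5,60+189/2.5]],.068)[0]; print("hub",pt)
f=np.array([[np.cos(FTH),-np.sin(FTH)],[np.sin(FTH),np.cos(FTH)]]);print("hub fix mm",((pt[:2]-FX)@f*1e3).round(2))
go((-.025,-.0005,.14))
```

```text
((305.5, 125.00001525878906), (23.71708106994629, 14.230247497558594), 18.434947967529297)
[ 0.52482354 -0.06810323]
0.0104 175.3
0.0176 87.5
0.0104 -3.5
0.0178 -92.7
hub [ 0.52935962 -0.05591248  0.068     ]
hub fix mm [-21.49  -0.39]
t 11.7 fix xy mm [42.69 -2.45] z 144.28 yaw_y 105.42 F fix [-1.  -0.6  0.6] Tz [-0.    0.04 -0.08] gap 94.21 0.0 q6 -2.021 tilt [-0.003 -0.001 -1.   ]
tool mm [67.7  2.2  4.1]
```

Call:
send_rows(increments=[{"tx":20,"ty":1,"tz":0,"ax":0,"ay":0,"az":7,"fingers":60},{"tx":40,"ty":2,"tz":0,"ax":0,"ay":0,"az":14,"fingers":50},{"tx":60,"ty":2,"tz":0,"ax":0,"ay":0,"az":21,"fingers":40},{"tx":67.5,"ty":2,"tz":0,"ax":0,"ay":0,"az":28,"fingers":40},{"tx":67.5,"ty":2,"tz":0,"ax":0,"ay":0,"az":35,"fingers":40}])

```text
t: 12.12
eef_pos: [0.5222, -0.0575, 0.1431]
ee_rot: [-0.544, -3.092, -0.0]
force: [0.0, -0.6, 0.2]
finger_gap: 0.067
grip_force: 0.0
```

Call:
send_rows(increments=[{"tx":0,"ty":0,"tz":0,"ax":0,"ay":0,"az":7,"fingers":40},{"tx":0,"ty":0,"tz":0,"ax":0,"ay":0,"az":14,"fingers":40},{"tx":0,"ty":0,"tz":0,"ax":0,"ay":0,"az":21,"fingers":40},{"tx":0,"ty":0,"tz":0,"ax":0,"ay":0,"az":28,"fingers":40},{"tx":0,"ty":0,"tz":0,"ax":0,"ay":0,"az":35,"fingers":40}])

```text
t: 12.53
eef_pos: [0.5238, -0.0573, 0.143]
ee_rot: [-1.449, -2.786, 0.0]
force: [0.3, 0.3, 0.5]
finger_gap: 0.0405
grip_force: 0.0
```

Call:
send_rows(increments=[{"tx":0,"ty":0,"tz":0,"ax":0,"ay":0,"az":7,"fingers":40},{"tx":0,"ty":0,"tz":0,"ax":0,"ay":0,"az":14,"fingers":40},{"tx":0,"ty":0,"tz":0,"ax":0,"ay":0,"az":21,"fingers":40},{"tx":0,"ty":0,"tz":0,"ax":0,"ay":0,"az":28,"fingers":40},{"tx":0,"ty":0,"tz":0,"ax":0,"ay":0,"az":35,"fingers":40}])

```text
t: 12.95
eef_pos: [0.5238, -0.0572, 0.143]
ee_rot: [-2.219, -2.222, 0.001]
force: [-0.6, -0.4, -0.1]
finger_gap: 0.0402
grip_force: 0.0
```

Call:
send_rows(increments=[{"tx":0,"ty":0,"tz":0,"ax":0,"ay":0,"az":2.9,"fingers":40},{"tx":0,"ty":0,"tz":0,"ax":0,"ay":0,"az":2.9,"fingers":40},{"tx":0,"ty":0,"tz":0,"ax":0,"ay":0,"az":2.9,"fingers":40},{"tx":0,"ty":0,"tz":0,"ax":0,"ay":0,"az":2.9,"fingers":40}])

```text
t: 13.28
eef_pos: [0.5242, -0.0573, 0.1435]
ee_rot: [-2.266, -2.175, 0.001]
force: [0.1, 0.1, 0.3]
finger_gap: 0.0399
grip_force: 0.0
```

```bash
python3 -c "
from h import *
go((-.025,-.0005,.073))
c=cam('wrist'); save(c,'k1.png',(160,60,480,300),2.5)
print(proj(c,[[*(FX),.068],[.5260,-.0567,.068],[.568,-.0457,.042]]))"
```

```text
t 13.28 fix xy mm [-26.83  -0.34] z 143.49 yaw_y -2.37 F fix [0.1 0.1 0.3] Tz [-0.11  0.02  0.01] gap 39.94 0.0 q6 -0.193 tilt [ 0.    -0.001 -1.   ]
tool mm [ 0.4  1.8 70.5]
[[347.45256461 209.77194548]
 [317.82748001 218.91960535]
 [364.76740332 195.22875901]]
```

View pics/k1.png

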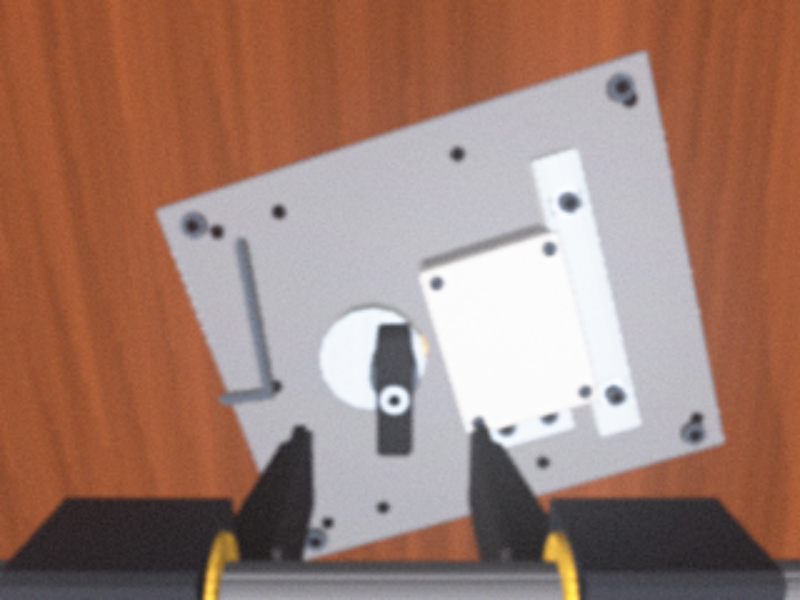

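Hub at crop (394,400), within 1 px of the prediction, and the bar is parallel to the jaws. Descending and gripping.

Call:
send_rows(increments=[{"tx":0.5,"ty":1.8,"tz":25,"ax":0,"ay":0,"az":0,"fingers":40},{"tx":0.5,"ty":1.8,"tz":50,"ax":0,"ay":0,"az":0,"fingers":40},{"tx":0.5,"ty":1.8,"tz":66,"ax":0,"ay":0,"az":0,"fingers":40},{"tx":0.5,"ty":1.8,"tz":70,"ax":0,"ay":0,"az":0,"fingers":40},{"tx":0.5,"ty":1.8,"tz":70,"ax":0,"ay":0,"az":0,"fingers":30}], force=45)

```text
t: 13.75
eef_pos: [0.5258, -0.0567, 0.073]
ee_rot: [-2.267, -2.172, 0.002]
force: [0.2, -0.0, 0.3]
finger_gap: 0.0371
grip_force: 0.0
```

Call:
send_rows(increments=[{"tx":0,"ty":0,"tz":0,"ax":0,"ay":0,"az":0,"fingers":20},{"tx":0,"ty":0,"tz":0,"ax":0,"ay":0,"az":0,"fingers":14},{"tx":0,"ty":0,"tz":0,"ax":0,"ay":0,"az":0,"fingers":5},{"tx":0,"ty":0,"tz":0,"ax":0,"ay":0,"az":0,"fingers":5},{"tx":0,"ty":0,"tz":0,"ax":0,"ay":0,"az":0,"fingers":5}])

```text
t: 14.17
eef_pos: [0.5253, -0.0567, 0.0747]
ee_rot: [-2.268, -2.172, 0.002]
force: [-6.3, -1.2, 9.3]
finger_gap: 0.0119
grip_force: 45.0
```

```bash
python3 -c "
from h import *
go((-.025,-.0005,.073))"
```

```text
t 14.17 fix xy mm [-25.58  -0.11] z 74.71 yaw_y -2.46 F fix [-6.4  0.5  9.3] Tz [-0.28  1.25  0.09] gap 11.88 45.002623200416565 q6 -0.189 tilt [ 0.    -0.002 -1.   ]
tool mm [-0.2  0.7  1.7]
```

Call:
send_rows(increments=[{"tx":0,"ty":-0.6,"tz":-1,"ax":0,"ay":0,"az":0,"fingers":5},{"tx":0,"ty":-1.2,"tz":-2,"ax":0,"ay":0,"az":0,"fingers":5},{"tx":0,"ty":-1.2,"tz":-2,"ax":0,"ay":0,"az":0,"fingers":5}])

```text
t: 14.42
eef_pos: [0.5251, -0.0567, 0.0749]
ee_rot: [-2.269, -2.172, 0.0]
force: [4.9, -1.4, -22.4]
finger_gap: 0.0113
grip_force: 45.0
```

```bash
python3 -c "
from h import *
go((-.025,-.0005,.073))"
```

```text
t 14.42 fix xy mm [-25.81  -0.06] z 74.9 yaw_y -2.49 F fix [  4.4  -2.7 -22.4] Tz [-0.27 -0.91  0.07] gap 11.27 44.99262034893036 q6 -0.19 tilt [ 0. -0. -1.]
tool mm [-0.2  0.9  1.9]
```

Call:
send_rows(increments=[{"tx":0,"ty":0.5,"tz":1.4,"ax":0,"ay":0,"az":3,"fingers":5},{"tx":0,"ty":0.5,"tz":1.4,"ax":0,"ay":0,"az":9,"fingers":5},{"tx":0,"ty":0.5,"tz":1.4,"ax":0,"ay":0,"az":15,"fingers":5},{"tx":0,"ty":0.5,"tz":1.4,"ax":0,"ay":0,"az":20,"fingers":5},{"tx":0,"ty":0.5,"tz":1.4,"ax":0,"ay":0,"az":20,"fingers":5}])

```text
t: 14.83
eef_pos: [0.5254, -0.0567, 0.0748]
ee_rot: [-2.615, -1.74, 0.0]
force: [-2.5, -0.8, -1.0]
finger_gap: 0.0117
grip_force: 45.0
```

```bash
python3 -c "
from h import *
go((-.025,-.0005,.073))"
```

```text
t 14.83 fix xy mm [-25.58  -0.15] z 74.77 yaw_y -22.72 F fix [-2.6 -0.1 -1. ] Tz [-0.18  0.59 -0.09] gap 11.72 45.00243544578552 q6 0.164 tilt [-0. -0. -1.]
tool mm [0.1 0.7 1.8]
```

Call:
send_rows(increments=[{"tx":0,"ty":0,"tz":0,"ax":0,"ay":0,"az":6,"fingers":5},{"tx":0,"ty":0,"tz":0,"ax":0,"ay":0,"az":12,"fingers":5},{"tx":0,"ty":0,"tz":0,"ax":0,"ay":0,"az":18,"fingers":5},{"tx":0,"ty":0,"tz":0,"ax":0,"ay":0,"az":23,"fingers":5},{"tx":0,"ty":0,"tz":0,"ax":0,"ay":0,"az":23,"fingers":5}])

```text
t: 15.25
eef_pos: [0.5255, -0.0569, 0.0748]
ee_rot: [-2.908, -1.188, 0.0]
force: [-3.0, -1.2, 0.7]
finger_gap: 0.0118
grip_force: 45.0
```

```bash
python3 -c "
from h import *
go()"
```

```text
t 15.25 fix xy mm [-25.47  -0.29] z 74.76 yaw_y -45.55 F fix [-3.2 -0.4  0.7] Tz [-0.31  0.64 -0.07] gap 11.76 45.002612471580505 q6 0.562 tilt [-0. -0. -1.]
```

Call:
send_rows(increments=[{"tx":0,"ty":0,"tz":0,"ax":0,"ay":0,"az":2,"fingers":5},{"tx":0,"ty":0,"tz":0,"ax":0,"ay":0,"az":4,"fingers":5},{"tx":0,"ty":0,"tz":0,"ax":0,"ay":0,"az":5,"fingers":5},{"tx":0,"ty":0,"tz":0,"ax":0,"ay":0,"az":5,"fingers":5}])

```text
t: 15.58
eef_pos: [0.5255, -0.0568, 0.0747]
ee_rot: [-2.955, -1.066, 0.0]
force: [-3.1, -1.4, 1.6]
finger_gap: 0.0119
grip_force: 45.0
```

```bash
python3 -c "
from h import *
go()"
```

```text
t 15.58 fix xy mm [-25.48  -0.26] z 74.73 yaw_y -50.32 F fix [-3.3 -0.6  1.6] Tz [-0.46  0.78  0.02] gap 11.85 45.000874400138855 q6 0.646 tilt [-0. -0. -1.]
```

Call:
send_rows(increments=[{"tx":0,"ty":0,"tz":0,"ax":0,"ay":0,"az":2,"fingers":5},{"tx":0,"ty":0,"tz":0,"ax":0,"ay":0,"az":4,"fingers":5},{"tx":0,"ty":0,"tz":0,"ax":0,"ay":0,"az":4,"fingers":5}])

```text
t: 15.83
eef_pos: [0.5255, -0.0569, 0.0747]
ee_rot: [-2.991, -0.96, 0.0]
force: [-4.1, -2.2, 3.5]
finger_gap: 0.0117
grip_force: 45.0
```

```bash
python3 -c "
from h import *
go()"
```

```text
t 15.83 fix xy mm [-25.47  -0.3 ] z 74.73 yaw_y -54.41 F fix [-4.5 -1.   3.5] Tz [-0.5   0.89 -0.07] gap 11.71 45.00269651412964 q6 0.717 tilt [-0. -0. -1.]
```

Call:
send_rows(increments=[{"tx":0,"ty":0,"tz":0,"ax":0,"ay":0,"az":2,"fingers":5},{"tx":0,"ty":0,"tz":0,"ax":0,"ay":0,"az":4,"fingers":5},{"tx":0,"ty":0,"tz":0,"ax":0,"ay":0,"az":4,"fingers":5}])

```text
t: 16.08
eef_pos: [0.5255, -0.0569, 0.0747]
ee_rot: [-3.023, -0.855, 0.0]
force: [-4.1, -3.7, 4.1]
finger_gap: 0.0113
grip_force: 45.0
```

```bash
python3 -c "
from h import *
go()"
```

```text
t 16.08 fix xy mm [-25.44  -0.3 ] z 74.72 yaw_y -58.4 F fix [-4.9 -2.5  4.1] Tz [-0.62  0.94 -0.05] gap 11.32 45.00299513339996 q6 0.787 tilt [-0. -0. -1.]
```

Call:
send_rows(increments=[{"tx":0,"ty":0,"tz":0,"ax":0,"ay":0,"az":2,"fingers":5},{"tx":0,"ty":0,"tz":0,"ax":0,"ay":0,"az":3,"fingers":5},{"tx":0,"ty":0,"tz":0,"ax":0,"ay":0,"az":3,"fingers":5}])

```text
t: 16.33
eef_pos: [0.5256, -0.0569, 0.0747]
ee_rot: [3.044, 0.778, 0.0]
force: [-5.0, -3.1, 4.1]
finger_gap: 0.0116
grip_force: 45.0
```

```bash
python3 -c "
from h import *
go()"
```

```text
t 16.33 fix xy mm [-25.4   -0.33] z 74.75 yaw_y -61.34 F fix [-5.7 -1.7  4.1] Tz [-0.65  0.98 -0.03] gap 11.61 45.00208139419556 q6 0.838 tilt [ 0.  0. -1.]
```

Call:
send_rows(increments=[{"tx":0,"ty":0,"tz":0,"ax":0,"ay":0,"az":2,"fingers":5},{"tx":0,"ty":0,"tz":0,"ax":0,"ay":0,"az":3,"fingers":5},{"tx":0,"ty":0,"tz":0,"ax":0,"ay":0,"az":3,"fingers":5}])

```text
t: 16.58
eef_pos: [0.5255, -0.0569, 0.0747]
ee_rot: [3.063, 0.698, 0.0]
force: [-4.3, -2.9, 5.2]
finger_gap: 0.0121
grip_force: 45.0
```

```bash
python3 -c "
from h import *
go()"
```

```text
t 16.58 fix xy mm [-25.43  -0.33] z 74.71 yaw_y -64.34 F fix [-4.9 -1.7  5.2] Tz [-0.7   0.97 -0.03] gap 12.05 45.00218868255615 q6 0.89 tilt [ 0.  0. -1.]
```

Call:
send_rows(increments=[{"tx":0,"ty":0,"tz":0,"ax":0,"ay":0,"az":2,"fingers":5},{"tx":0,"ty":0,"tz":0,"ax":0,"ay":0,"az":3,"fingers":5},{"tx":0,"ty":0,"tz":0,"ax":0,"ay":0,"az":3,"fingers":5}])

```text
t: 16.83
eef_pos: [0.5256, -0.0569, 0.0747]
ee_rot: [3.08, 0.617, 0.0]
force: [-4.7, -2.3, 3.1]
finger_gap: 0.0114
grip_force: 45.0
```

```bash
python3 -c "
from h import *
go()"
```

```text
t 16.83 fix xy mm [-25.42  -0.34] z 74.73 yaw_y -67.34 F fix [-5.1 -1.   3.1] Tz [-0.71  0.99 -0.01] gap 11.41 45.00139653682709 q6 0.943 tilt [-0.  0. -1.]
```

Call:
send_rows(increments=[{"tx":0,"ty":0,"tz":0,"ax":0,"ay":0,"az":2,"fingers":5},{"tx":0,"ty":0,"tz":0,"ax":0,"ay":0,"az":3,"fingers":5},{"tx":0,"ty":0,"tz":0,"ax":0,"ay":0,"az":3,"fingers":5}])

```text
t: 17.08
eef_pos: [0.5254, -0.0569, 0.0747]
ee_rot: [3.095, 0.538, -0.0]
force: [-5.7, -3.1, 4.3]
finger_gap: 0.0118
grip_force: 45.1
```

```bash
python3 -c "
from h import *
go()"
```

```text
t 17.08 fix xy mm [-25.52  -0.29] z 74.73 yaw_y -70.27 F fix [-6.3 -1.5  4.3] Tz [-0.68  1.01  0.47] gap 11.78 45.06292104721069 q6 0.994 tilt [-0.  0. -1.]
```

Contact: the torque jumped. I'll average a few readings.

```bash
python3 -c "
from h import *
T=[]
for i in range(8):
    robot.camera('side'); s=robot.read_state(); T.append(s['torque'][2])
print(np.round(T,2),np.mean(T)); go()"
```

```text
[0.43 0.37 0.36 0.45 0.34 0.43 0.44 0.47] 0.41022806127843736
t 17.48 fix xy mm [-25.54  -0.3 ] z 74.71 yaw_y -70.21 F fix [-6.  -2.3  4. ] Tz [-0.68  1.01  0.47] gap 11.75 45.050504207611084 q6 0.993 tilt [-0.  0. -1.]
```

Call:
send_rows(increments=[{"tx":0,"ty":0,"tz":0,"ax":0,"ay":0,"az":0.4,"fingers":5},{"tx":0,"ty":0,"tz":0,"ax":0,"ay":0,"az":0.8,"fingers":5},{"tx":0,"ty":0,"tz":0,"ax":0,"ay":0,"az":0.8,"fingers":5}])

```text
t: 17.73
eef_pos: [0.5254, -0.0569, 0.0747]
ee_rot: [3.098, 0.518, -0.001]
force: [-5.3, -2.2, 4.4]
finger_gap: 0.0114
grip_force: 45.1
```

```bash
python3 -c "
from h import *
T=[]
for i in range(8):
    robot.camera('side'); s=robot.read_state(); T.append(s['torque'][2])
print(np.round(T,2),np.mean(T)); go()"
```

```text
[0.54 0.56 0.62 0.55 0.57 0.57 0.53 0.58] 0.5640733126787387
t 18.13 fix xy mm [-25.53  -0.28] z 74.72 yaw_y -70.99 F fix [-5.2 -2.2  3.5] Tz [-0.68  1.04  0.58] gap 11.83 45.1202666759491 q6 1.007 tilt [-0.  0. -1.]
```

About 15–17 N by the torque rule. Letting go and retreating upward.

Call:
send_rows(increments=[{"tx":0,"ty":0,"tz":0,"ax":0,"ay":0,"az":0,"fingers":14},{"tx":0,"ty":0,"tz":0,"ax":0,"ay":0,"az":0,"fingers":25},{"tx":0,"ty":0,"tz":0,"ax":0,"ay":0,"az":0,"fingers":36},{"tx":0,"ty":0,"tz":0,"ax":0,"ay":0,"az":0,"fingers":36},{"tx":0,"ty":0,"tz":0,"ax":0,"ay":0,"az":0,"fingers":36}])

```text
t: 18.55
eef_pos: [0.5258, -0.0567, 0.0745]
ee_rot: [-3.1, -0.512, -0.001]
force: [-0.3, 0.4, -0.4]
finger_gap: 0.0332
grip_force: 0.0
```

Call:
send_rows(increments=[{"tx":0,"ty":0,"tz":-15,"ax":0,"ay":0,"az":0,"fingers":36},{"tx":0,"ty":0,"tz":-45,"ax":0,"ay":0,"az":0,"fingers":36},{"tx":0,"ty":0,"tz":-80,"ax":0,"ay":0,"az":0,"fingers":36},{"tx":-20,"ty":0,"tz":-90,"ax":0,"ay":0,"az":0,"fingers":36},{"tx":-20,"ty":0,"tz":-90,"ax":0,"ay":0,"az":0,"fingers":36}])

```text
t: 18.97
eef_pos: [0.5057, -0.0635, 0.167]
ee_rot: [3.098, 0.511, 0.005]
force: [-0.7, -0.2, 0.4]
finger_gap: 0.0357
grip_force: 0.0
```

```bash
python3 -c "
from h import *
robot.camera('top'); robot.camera('top'); go()
c=cam('wrist'); save(c,'e1.png',(160,40,480,280),2.5)"
```

```text
t 19.07 fix xy mm [-45.34  -1.51] z 164.75 yaw_y -71.31 F fix [-0.6 -0.1 -0.2] Tz [-0.06  0.14 -0.03] gap 35.84 0.0 q6 0.991 tilt [ 0.001  0.    -1.   ]
```

View pics/e1.png

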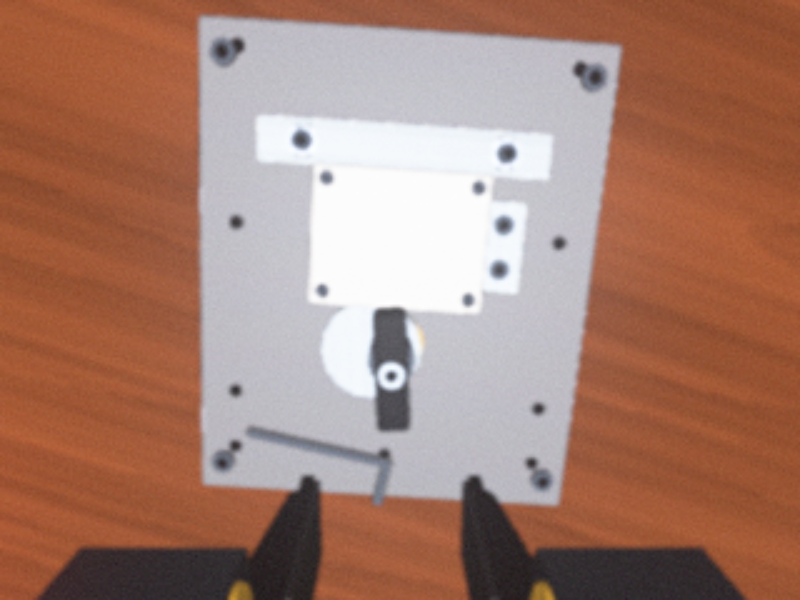

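The box is flush with the fence (crop y≈165) and the stop (x≈490), the lobe bears on it, and the hex key is untouched. Handing in.

```bash
python3 -c "
from h import *
print(robot.job_done())"
```

```text
the job is handed in; nothing more can be done
None
```

The box is seated lid-up against the fence and side stop and clamped at roughly 15–17 N (estimated from the knob torque); the arm is clear, the job was handed in at about 19 s, and the judge gave no verdict.

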